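# Close the drain strainer and tighten its cover knobs

## Robot

A 6-joint arm with a two-finger parallel gripper is mounted at the origin on a cart in front of the work surface, level with it; the furniture and walls round the work are solid. World frame = base frame: x ahead of the robot, y to its left, z up, the work surface at z = 0. Lengths are in m, angles in rad, forces in N, time in s.
With the tool pointing down it reaches from about 0.35 to 0.775 m from the base axis. Payload 7.3 kg.
Tool frame: the origin (TCP) lies midway between the tips of the shut fingers; the grasp point (between the pads) lies env.grip_depth behind it (env.grip_depth is the distance from the TCP to the grasp point, in m); y points along the fingers, z is the direction in which the jaws open and shut, and the axes are right-handed (so a half turn about y gives the same grasp; the last joint's range is limited). The gripper opens to 92 mm and grips with 3 to 60 N. Pads are 19 mm wide; open, the fingers measure 130 mm over their backs; the gripper's body (75 mm by 190 mm) begins 47 mm behind the grasp point.
Start: joints at [-1.419, 0.342, 1.524, -0, 1.275, -0.146], TCP at [0.154, -0.502, 0.192] pointing down, gripper open.
Joint ranges: [-2.53, 2.53], [-0.77, 2.02], [0.04, 2.7], [-1, 4.14], [0.28, 2.66], [-3.11, 3.11]. Speed limits (rad/s): [2.57, 2.57, 3.14, 3.14, 3.14, 3.14].

## Interface

Orientations are given as a 3x3 rotation matrix whose columns are the frame's x, y, z axes.
In Python, from cell import env gives the robot as it stands. The module is installed in compiled form; this text tells all that it offers.
- The arm moves only by the tool step_arm, never from a script. Its argument "increments" is a list that holds one entry, the list of rows, each a list of 4 numbers: the shift along the tool's x, y, z in mm, then the turn about the tool's y in rad. In form: [[[dx, dy, dz, twist], ...]]. A call has 1 to 10 rows; each row is the pose to reach, as a shift and turn from the pose measured when the call began, along the tool's axes at that moment; what a row does not reach only later rows make up. A row lasts 1/10 s, in which the tool goes at most 50 mm and 8.59 degrees, less where a joint would pass 70% of its speed; a pose out of reach is approached as far as the arm can. A call with a gripper value outside its range is refused whole. "jaw" is the opening in per cent of the stroke, from 0 (shut) to 100 (fully open), set as the call begins (left out, the last holds). The fingers move at their own pace and stop on an object; the grip force is fixed at half the most. Time passes only in rows, so rows that repeat a pose let the fingers close. It gives the time, the measured TCP pose, the force and the opening at its end, in the units of the state.
- env.get_obs(): the state, without advancing time (a new reading comes with each control period).
- env.get_image(name): name is "scene" or "side" or "wrist"; returns the picture (384x512x3 uint8, red, green, blue); there is no depth.
- env.camera_params(name): a dict with "camera_matrix" (3x3 intrinsics, pixels), "R" (3x3) and "t" (3): a world point X has camera coordinates R X + t. Camera axes: x right, y down, z forward; pixel columns grow to the right and rows downward; lengths in m; the calibration is good to about 2 mm. The wrist camera is an equidistant fisheye: a pixel r from the principal point sees the ray r / f radians off the axis. A picture is of the moment at which its call begins: read the wrist's pose just before it. camera_params takes no time and is no camera call; for the wrist camera it gives the pose at the moment of the call.
- env.job_done(): hands the job in, once; it reports no verdict.
The state is a dict: "t": time; "joints": joint angles; "dq": joint speeds; "effort": joint torques, N m; "tool_pos": TCP position; "eef_rot": TCP orientation; "contact_force": force on the tool from outside, world axes, zero at the start; "ft_torque": the same for the moment, N m; "grip_width": finger opening in m.
Only numpy, scipy, OpenCV 4.12 (cv2) and the standard library are available. Lean on these libraries where they do the work, as an engineer would, in place of code of your own. Each camera call takes 0.05 s, during which the arm holds its last target. There are 200 camera calls.

## Task

Gently shut the blue cover of the drain strainer, without slamming it. Then tighten its three black captive knobs clockwise to their end stops: first the one beside the lift tab, and only then the two by the hinge, in either order. Leave everything else on the table where it is.

Things in the scene. Friction and masses are not known exactly. Their poses are not given: they have to be found in the camera images.
- strainer: Fixed round aluminium drain strainer pot, 210 mm across, 75 mm high, with brass-collared pipe stubs on both sides (to 146 mm from its centre along +-y) and a hinged blue cover. Origin: centre of the underside; +x points to the cover's hinge (far side), -x to the lift tab, z up.
- cover (a joint): Hinge of the blue cover: 0 = shut flat on the pot, grows as it opens (1.45 fully open); it starts half open, 0.9 to 1.25. The hinge is stiff: the cover stays where it is left; about 2 to 5 N at the tab moves it. The open cover leans with its underside towards the tab side, so it is shut by pushing the tab's outer face over and down.
- cover_hinge (a point): Point on the cover's hinge axis, midway along it; in the strainer's frame at x = 115 mm, z = 81 mm; the hinge axis runs along the strainer's y.
- cover_tab (a point): Middle of the outer (upper) face of the lift tab, a flat blue tongue 70 mm wide and 9 mm thick that sticks out 45 mm past the cover's rim, away from the hinge. The point lies 247 mm from the hinge axis (the tab ends at 265 mm) and 6 mm above the hinge axis when shut. Its x axis points along the cover to the hinge, z is the cover's outward normal.
- grip_front (a point): Middle of the black bar grip of the knob beside the lift tab, 72 mm from the cover's centre. Bar: 64 mm long (x axis), 16 mm thick (y), 28 mm high (z, up when shut). The point is on the turning axis, 14 mm below the bar's top, 117 mm above the table when shut; 10 mm free under the bar.
- knob_front (a joint): Knob beside the lift tab, 72 mm from the cover's centre. 0 = loose; grows as it turns clockwise (seen from above, cover shut) to 1.6 rad, the hard end stop = tight, bar in line with the white mark on the cover. Starts at 0.15 to 0.6; stays where left.
- grip_left (a point): Middle of the black bar grip of the knob near the hinge, left when looking from tab to hinge (strainer's +y), 72 mm from the cover's centre. Bar: 64 mm long (x axis), 16 mm thick (y), 28 mm high (z, up when shut). The point is on the turning axis, 14 mm below the bar's top, 117 mm above the table when shut; 10 mm free under the bar.
- knob_left (a joint): Knob near the hinge, left when looking from tab to hinge (strainer's +y), 72 mm from the cover's centre. 0 = loose; grows as it turns clockwise (seen from above, cover shut) to 1.6 rad, the hard end stop = tight, bar in line with the white mark on the cover. Starts at 0.15 to 0.6; stays where left.
- grip_right (a point): Middle of the black bar grip of the knob near the hinge, right when looking from tab to hinge (strainer's -y), 72 mm from the cover's centre. Bar: 64 mm long (x axis), 16 mm thick (y), 28 mm high (z, up when shut). The point is on the turning axis, 14 mm below the bar's top, 117 mm above the table when shut; 10 mm free under the bar.
- knob_right (a joint): Knob near the hinge, right when looking from tab to hinge (strainer's -y), 72 mm from the cover's centre. 0 = loose; grows as it turns clockwise (seen from above, cover shut) to 1.6 rad, the hard end stop = tight, bar in line with the white mark on the cover. Starts at 0.15 to 0.6; stays where left.
- gasket: Bystander, not to be moved: black rubber ring gasket; origin at the centre of its underside.
- spare_basket: Bystander, not to be moved: steel filter basket; origin at the centre of its underside.
- portafilter: Bystander, not to be moved: filter holder with black handle; origin at the centre of its underside.
- milk_pitcher: Bystander, not to be moved: steel jug; origin at the centre of its underside.
- canister: Bystander, not to be moved: tall white tub; origin at the centre of its underside.
- spray_bottle: Bystander, not to be moved: spray bottle; origin at the centre of its underside.
- tamper: Bystander, not to be moved: tamper with black knob; origin at the centre of its underside.
- cup: Bystander, not to be moved: blue-grey cup; origin at the centre of its underside.

How it is judged:
On the way, in this order (a step that is already met when the one before it is completed fails the run):
1. the cover is shut (within 0.04 rad) while all three knobs are still loose (below 1.2 rad) (value of joint cover below 0.04 rad and value of joint each of knob_front, knob_left, knob_right below 1.2 rad), for 0.2 s.
2. the knob beside the tab is at its end stop (above 1.5 rad) while the two by the hinge are still loose (below 1.2 rad), cover shut (value of joint cover below 0.04 rad and value of joint knob_front above 1.5 rad and value of joint each of knob_left, knob_right below 1.2 rad), for 0.2 s.
3. both knobs by the hinge are at their end stops (above 1.5 rad) too, cover shut (value of joint cover below 0.04 rad and value of joint each of knob_front, knob_left, knob_right above 1.5 rad), for 0.2 s.
At the end, for the whole second after the job is handed in: The cover is shut within 0.04 rad, all three knobs stand above 1.5 rad (the stop is at 1.6), and cover and knobs are at rest (all of step 3 and velocity of joint cover between -0.1 and 0.1 rad/s and velocity of joint knob_front between -0.1 and 0.1 rad/s and velocity of joint knob_left between -0.1 and 0.1 rad/s and velocity of joint knob_right between -0.1 and 0.1 rad/s); the robot touches nothing.
It fails at once if the cover is slammed (closing faster than 2.5 rad/s) (velocity of joint cover below -2.5 rad/s).
It fails at once if another thing on the table is moved by more than 30 mm (distance of any of gasket, spare_basket, portafilter, milk_pitcher, canister, spray_bottle, tamper, cup from where it was at the start of the episode above 0.03 m).
It also fails if it takes over 61 s, if anything falls off the work surface, if the arm or the gripper's body presses on something with over 40 N, if the wrist force passes 120 N, or if a joint passes its speed limit or range.

## Working session

There is one attempt and no reset: what is moved stays moved. The work goes in short steps, Python scripts to look and compute and a tool call to move; the robot and the scene stay as the last step left them, time stands still between calls to the robot, and variables do not carry over. Pictures are saved under pics/ and viewed, about 8 in all and at most 12, crops included, and the job is handed in when it is done.

Besides the shell and the picture viewer there is one more tool, called after "Request:" by a JSON object that holds its "api" and its "payload", one argument or row to a line. step_arm: Moves the arm, as the interface text tells. Its arguments: {"type":"object","properties":{"increments":{"type":"array","items":{"type":"array","items":{"type":"array","items":{"type":"number"}}}},"jaw":{"type":"number"}},"required":["increments"]}

```bash
mkdir -p pics
python3 - <<'E'
from cell import env
import cv2,numpy as np
np.set_printoptions(precision=4,suppress=True)
o=env.get_obs()
print(o,env.grip_depth)
for n in("scene","side"):
    im=env.get_image(n); cv2.imwrite(f"pics/{n}0.png",cv2.resize(im[:,:,::-1],(800,600),interpolation=cv2.INTER_CUBIC)); cv2.imwrite(f"pics/raw_{n}0.png",im[:,:,::-1])
    print(n,env.camera_params(n))
E
```

```text
{'t': 0.0, 'joints': array([-1.419 ,  0.3427,  1.525 ,  0.    ,  1.2754, -0.146 ]), 'dq': array([-0.0025, -0.0009, -0.0008,  0.0015, -0.0001, -0.    ]), 'effort': array([  0.0007, -43.1244, -24.4218,   0.0719,   0.056 ,  -0.0001]), 'tool_pos': array([ 0.154 , -0.5014,  0.1916]), 'eef_rot': array([[-0.956 , -0.0002,  0.2934],
       [-0.2934,  0.0015, -0.956 ],
       [-0.0002, -1.    , -0.0015]]), 'contact_force': array([ 0.2523,  0.404 , -0.5041]), 'ft_torque': array([ 0.0727, -0.08  , -0.0332]), 'grip_width': 0.09175163084381549} 0.0188
scene {'camera_matrix': array([[491.6635,   0.    , 266.8944],
       [  0.    , 491.6635, 189.6574],
       [  0.    ,   0.    ,   1.    ]]), 'R': array([[-0.7235, -0.6902, -0.0168],
       [-0.422 ,  0.4614, -0.7804],
       [ 0.5464, -0.5575, -0.6251]]), 't': array([0.4194, 0.356 , 1.2904])}
side {'camera_matrix': array([[368.8105,   0.    , 258.7197],
       [  0.    , 368.8105, 191.1574],
       [  0.    ,   0.    ,   1.    ]]), 'R': array([[-0.8747, -0.4846, -0.0063],
       [-0.1931,  0.3605, -0.9126],
       [ 0.4445, -0.797 , -0.4089]]), 't': array([0.5148, 0.1952, 0.8961])}
```

View pics/scene0.png

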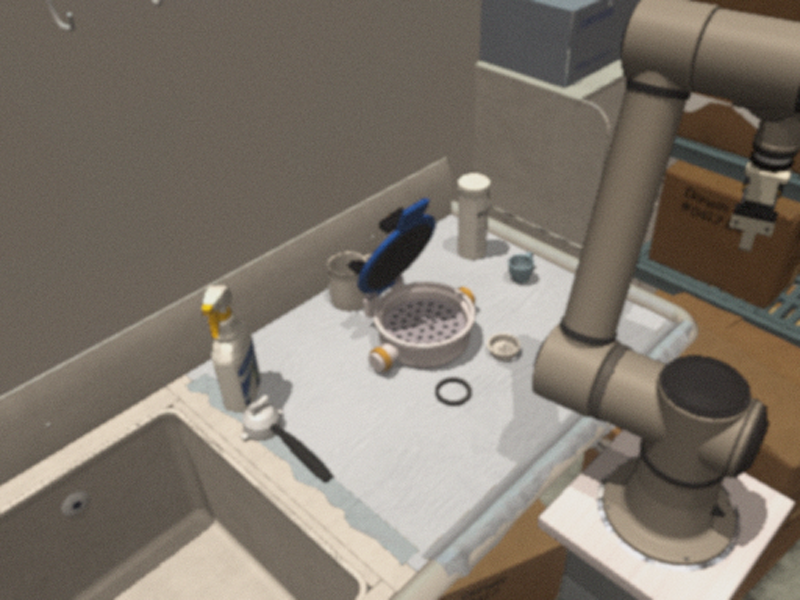

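View pics/side0.png

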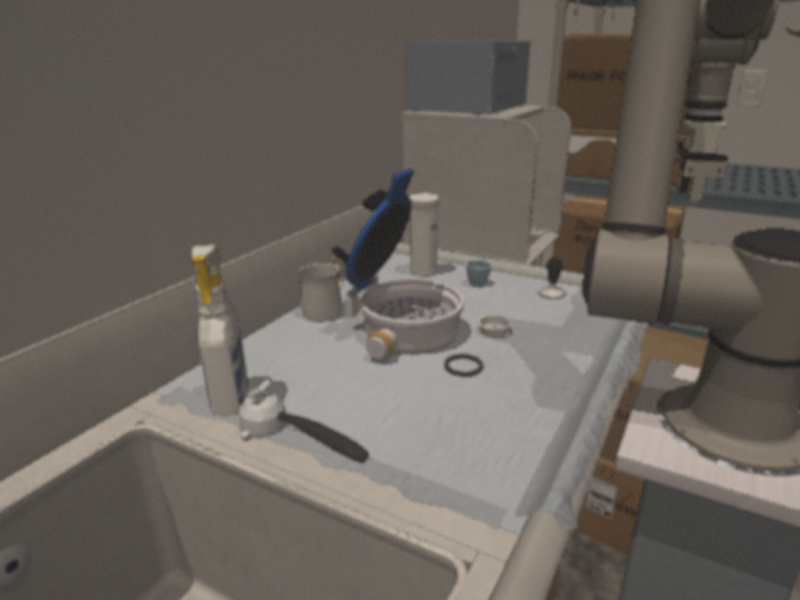

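Scene view: pot rim centre near (425,320), brass collars at (467,296) and (381,358), tab near (413,213). The side view agrees. The cover leans back and the jug stands behind the hinge. I'll enlarge both crops for the model fit.

Run:
```python
import cv2,numpy as np
a=cv2.imread("pics/raw_scene0.png")[120:245,220:320]; b=cv2.imread("pics/raw_side0.png")[100:235,215:315]
f=lambda i:cv2.resize(i,(400,i.shape[0]*4),interpolation=cv2.INTER_CUBIC)
A,B=f(a),f(b); h=max(A.shape[0],B.shape[0])
A=cv2.copyMakeBorder(A,0,h-A.shape[0],0,0,0)
cv2.imwrite("pics/crop0.png",cv2.convertScaleAbs(np.hstack([A,B]),alpha=1.3))
```

```text
(no output)
```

View pics/crop0.png

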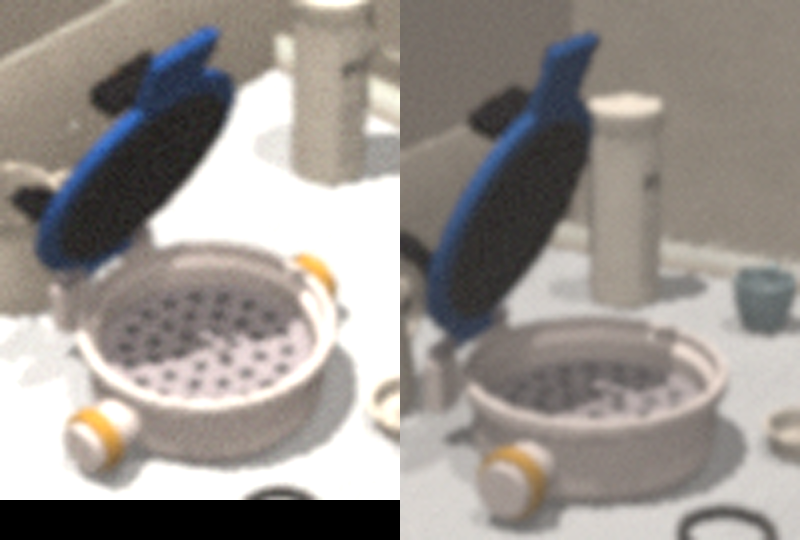

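```bash
cat > h.py <<'E'
import numpy as np,cv2
from cell import env
from scipy.optimize import least_squares
np.set_printoptions(precision=4,suppress=True)
P={n:env.camera_params(n) for n in("scene","side")}
def proj(n,X):
    c=P[n];Y=np.atleast_2d(X)@c["R"].T+c["t"];p=Y@c["camera_matrix"].T;return p[:,:2]/p[:,2:]
def Rz(a):c,s=np.cos(a),np.sin(a);return np.array([[c,-s,0],[s,c,0],[0,0,1]])
def W(x,y,w,p):return np.atleast_2d(p)@Rz(w).T+[x,y,0]
def cov(th,p):  # cover local: u from hinge towards tab, y, n normal
    p=np.atleast_2d(p);u,y,n=p.T
    return np.c_[.115-u*np.cos(th)+n*np.sin(th),y,.081+u*np.sin(th)+n*np.cos(th)]
a=np.linspace(0,2*np.pi,181);rim=np.c_[.105*np.cos(a),.105*np.sin(a),0*a+.075]
off={"scene":(220,120),"side":(215,100)}
E
cat > fit.py <<'E'
from h import *
obs={"scene":dict(rim=(80,337,242,408),stub=(92,445),t1=(152,64),t2=(215,31)),
     "side":dict(rim=(63,328,318,430),stub=(105,493),t1=(148,51),t2=(198,36))}
def res(q,show=0):
    x,y,w,th,sz=q;r=[]
    for n,o in obs.items():
        f=lambda X:(proj(n,X)-off[n])*4
        e=f(W(x,y,w,rim));r+=list(np.array([e[:,0].min(),e[:,0].max(),e[:,1].min(),e[:,1].max()])-o["rim"])
        r+=list((f(W(x,y,w,[0,.146,sz]))-o["stub"])[0])
        T=f(W(x,y,w,cov(th,[[.265,.035,.0015],[.265,-.035,.0015]])))
        r+=list((T-[o["t1"],o["t2"]]).ravel())
    return np.array(r)
for w0 in(-.5,0,.5):
    s=least_squares(res,[.55,0,w0,1.1,.04],loss="soft_l1",f_scale=4);print(s.x,s.cost)
print(res(s.x).reshape(2,-1))
x,y,w,th,_=s.x
out=[]
for n in obs:
    im=cv2.imread(f"pics/raw_{n}0.png");im=cv2.resize(im,None,fx=4,fy=4)
    c=.105*np.c_[np.cos(a),np.sin(a),0*a]+[.115,0,0]
    for L in(W(x,y,w,rim),W(x,y,w,cov(th,c)),W(x,y,w,cov(th,[[.22,.035,.006],[.265,.035,.006],[.265,-.035,.006],[.22,-.035,.006]])),W(x,y,w,[[0,.146,.04],[0,-.146,.04]])):
        cv2.polylines(im,[np.int32(proj(n,L)*4+2)],False,(0,255,0),1)
    u,v=off[n];out.append(im[v*4:v*4+540,u*4:u*4+400])
cv2.imwrite("pics/ov.png",np.hstack(out))
E
python3 fit.py
```

```text
[ 0.5875 -0.0327  0.0383  1.1878  0.0377] 82.60692795469576
[ 0.5875 -0.0327  0.0383  1.1878  0.0377] 82.60692795456296
[ 0.5875 -0.0327  0.0383  1.1878  0.0377] 82.60692795541485
[[-3.4626  0.824  -0.2123  1.8296 -8.2786  5.8537  1.1245  2.1104  1.7433
  -4.1506]
 [-1.9044  2.8006 -2.3033 -3.2958  0.6193 -2.884   3.1254 -0.6052 -2.7287
  -4.1013]]
```

View pics/ov.png

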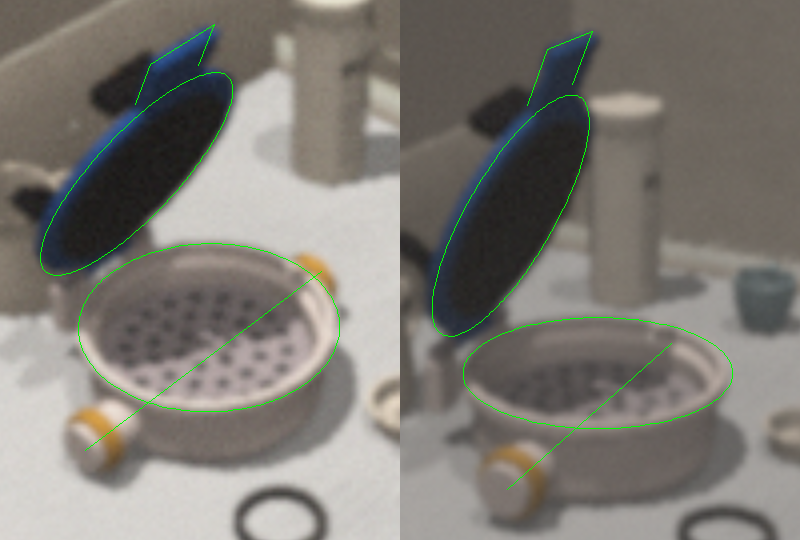

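The overlay fits well in both views: pot at (0.587, -0.033), yaw about 0.04 rad, cover about 1.19 rad. Next I work out the moves to a point behind the tab.

```bash
cat >> h.py <<'E'
S=(.5875,-.0327,.038)
def inc(p,zdir=None):
    "print tool-frame shift (mm) and twist to reach TCP p with tool z at world heading zdir (mod pi)"
    o=env.get_obs();R=o["eef_rot"]
    d=R.T@(np.array(p)-o["tool_pos"])*1e3;t=0
    if zdir is not None:
        v=np.array([np.cos(zdir),np.sin(zdir),0]);t=np.arctan2(v@R[:,0],v@R[:,2])
        t=[t,(t+np.pi)%(2*np.pi)-np.pi] 
    print("p",o["tool_pos"],"j",o["joints"],"F",o["contact_force"],"w",o["grip_width"],"t",o["t"]);print("inc",d,"twist",t)
E
python3 - <<'E'
from h import *
for u,n,th in((.247,.006,1.188),(.265,.006,1.188),(.247,.006,0)): print(W(*S,cov(th,[u,0,n])))
inc([.154,-.5014,.40]); inc([.69,-.03,.41],.038-np.pi/2)
E
```

```text
[[ 0.6158 -0.0316  0.3124]]
[[ 0.6091 -0.0319  0.3291]]
[[ 0.4556 -0.0377  0.087 ]]
p [ 0.154  -0.5015  0.1916] j [-1.419   0.3427  1.5249  0.      1.2754 -0.146 ] F [ 0.3612 -0.1183 -0.2355] w 0.0915839754148534 t 0.1
inc [  -0.0555 -208.3889   -0.3581] twist 0
p [ 0.154  -0.5015  0.1916] j [-1.419   0.3427  1.5249  0.      1.2754 -0.146 ] F [ 0.3612 -0.1183 -0.2355] w 0.0915839754148534 t 0.1
inc [-650.7823 -217.8402 -293.7509] twist [np.float64(0.2597995501681625), np.float64(0.2597995501681627)]
```

Request:
{"api": "step_arm", "payload": {
  "increments": [
    [[0, -50, 0, 0], [0, -100, 0, 0], [0, -150, 0, 0], [-40, -200, -18, 0], [-80, -218, -36, 0.05], [-120, -218, -54, 0.1], [-165, -218, -75, 0.15], [-210, -218, -95, 0.2], [-255, -218, -115, 0.26], [-300, -218, -135, 0.26]]
  ],
  "jaw": 0
}}

```text
t: 1.1
tool_pos: [0.4004, -0.2847, 0.4097]
eef_rot: [[-0.999, -0.001, 0.036], [-0.036, 0.002, -0.999], [0.0, -1.0, -0.002]]
contact_force: [1.3, -1.0, 0.1]
grip_width: 0.0164
```

```bash
python3 -c "
from h import *
inc([.69,-.03,.41],.038-np.pi/2)"
```

```text
p [ 0.4004 -0.2847  0.4097] j [-0.7749  0.2108  1.1219  0.0008  1.8104  0.7602] F [ 1.2998 -1.0252  0.0891] w 0.01639124867761404 t 1.1
inc [-298.5873   -0.0848 -244.1497] twist [np.float64(-0.002087408812065947), np.float64(-0.0020874088120659273)]
```

Request:
{"api": "step_arm", "payload": {
  "increments": [
    [[-35, 0, -29, 0], [-70, 0, -58, 0], [-108, 0, -88, 0], [-145, 0, -119, 0], [-182, 0, -149, 0], [-220, 0, -180, 0], [-258, 0, -211, 0], [-298, 0, -244, 0], [-298, 0, -244, 0]]
  ]
}}

```text
t: 2.0
tool_pos: [0.6929, -0.0262, 0.4044]
eef_rot: [[-0.999, -0.006, 0.041], [-0.041, 0.003, -0.999], [0.006, -1.0, -0.004]]
contact_force: [-0.1, -0.5, -1.1]
grip_width: 0.0004
```

Run:
```python
from h import *
inc([.66,-.031,.312],.038-np.pi/2)
print(env.camera_params("wrist"))
im=env.get_image("side")
cv2.imwrite("pics/s1.png",cv2.resize(im[60:240,180:340,::-1],None,fx=3,fy=3,interpolation=cv2.INTER_CUBIC))
```

```text
p [ 0.6929 -0.0262  0.4044] j [-0.1495  0.7531  0.2505  0.0029  2.1444  1.382 ] F [-0.1414 -0.461  -1.1252] w 0.0004246663702831281 t 2.0
inc [32.4946 92.5673  3.7566] twist [np.float64(0.0028970703155730233), np.float64(0.0028970703155728472)]
{'camera_matrix': array([[297.3186,   0.    , 260.595 ],
       [  0.    , 297.3186, 194.0361],
       [  0.    ,   0.    ,   1.    ]]), 'R': array([[ 0.04  , -0.9992, -0.0045],
       [-0.9597, -0.0396,  0.2783],
       [-0.2782, -0.0069, -0.9605]]), 't': array([-0.0522,  0.5681,  0.7855])}
```

View pics/s1.png

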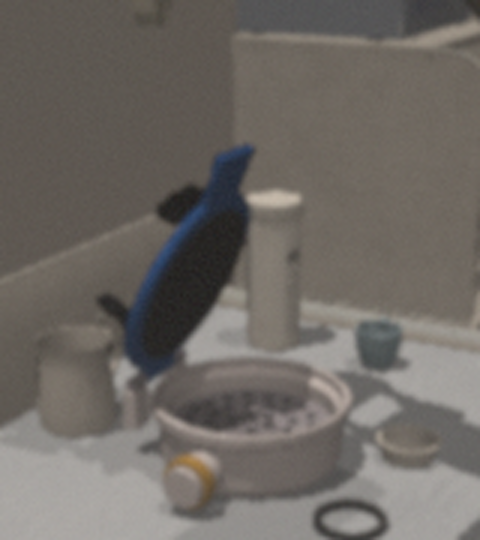

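The crop shows the cover untouched and the canister, jug and cup clear. Only a faint finger shows at (150,10), so I need to confirm where the fingers are.

Run:
```python
from h import *
o=env.get_obs();X=o["tool_pos"];out=[]
for n in("scene","side"):
    im=env.get_image(n)[:,:,::-1].copy();p=proj(n,X)[0];print(n,p)
    im=cv2.resize(im,None,fx=3,fy=3,interpolation=cv2.INTER_CUBIC)
    q=np.int32(p*3+1);cv2.drawMarker(im,tuple(map(int,q)),(0,0,255),cv2.MARKER_CROSS,14,1)
    x0,y0=max(q[0]-200,0),max(q[1]-240,0);out.append(im[y0:y0+500,x0:x0+400])
h=min(i.shape[0] for i in out)
cv2.imwrite("pics/tip.png",cv2.convertScaleAbs(np.hstack([i[:h] for i in out]),alpha=1.5))
```

```text
scene [243.0212  98.7429]
side [230.8803  80.597 ]
```

View pics/tip.png

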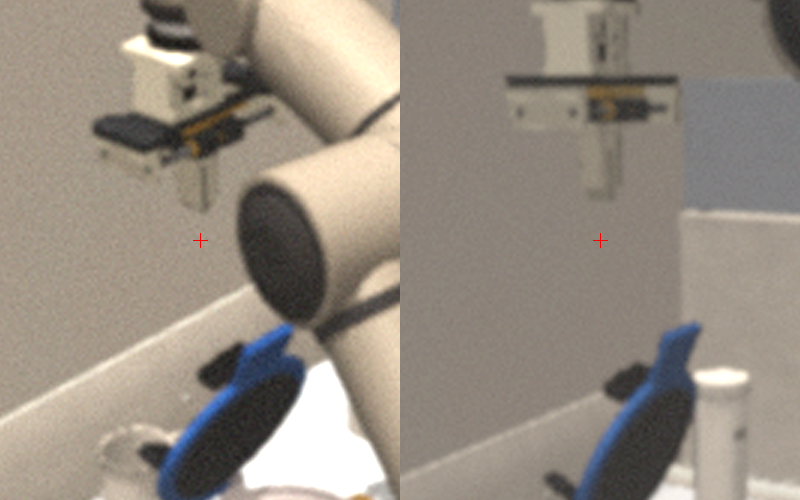

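Run:
```python
from h import *
o=env.get_obs();print(o["tool_pos"],o["joints"],o["dq"],o["t"])
X=np.array([.154,-.5014,.1916]);z=np.array([.2934,-.956,0]);out=[]
for n in("scene","side"):
    im=cv2.imread(f"pics/raw_{n}0.png")
    im=cv2.resize(im,None,fx=4,fy=4,interpolation=cv2.INTER_CUBIC)
    for k in(-.046,0,.046):
        q=np.int32(proj(n,X+k*z)[0]*4+2);cv2.drawMarker(im,tuple(map(int,q)),(0,0,255),cv2.MARKER_CROSS,14,1)
    q=np.int32(proj(n,X)[0]*4);x0,y0=q[0]-130,q[1]-220;c=im[y0:y0+300,x0:x0+260]
    out.append(cv2.copyMakeBorder(c,0,300-c.shape[0],0,260-c.shape[1],0))
w=env.get_image("wrist")[:,:,::-1]; w=cv2.resize(w,(400,300))
cv2.imwrite("pics/cmp.png",cv2.convertScaleAbs(np.vstack([np.hstack(out),cv2.copyMakeBorder(w,0,0,0,120,0)]),alpha=1.3))
```

```text
[ 0.6899 -0.0298  0.408 ] [-0.1547  0.7429  0.2603  0.0015  2.1419  1.3801] [-0.0293 -0.06    0.0321 -0.005  -0.0029 -0.002 ] 2.15
```

View pics/cmp.png

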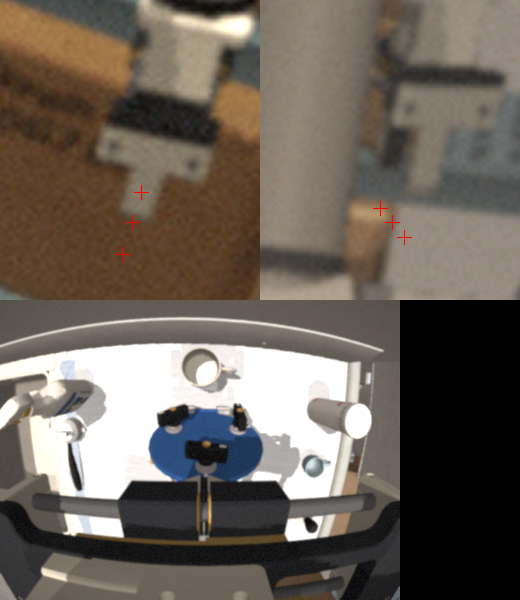

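The fingers appear about 35 mm above the reported TCP in both fixed views, at the start and now. Either those calibrations or the TCP is off, so I'll use the wrist camera as an independent check.

```bash
cat >> h.py <<'E'
def wproj(X,c):
    Y=np.atleast_2d(X)@c["R"].T+c["t"];K=c["camera_matrix"];r=np.hypot(Y[:,0],Y[:,1]);t=np.arctan2(r,Y[:,2])
    return K[:2,2]+K[0,0]*(t/np.maximum(r,1e-9))[:,None]*Y[:,:2]
E
cat > wov.py <<'E'
from h import *
import sys
c=env.camera_params("wrist");o=env.get_obs();im=env.get_image("wrist")[:,:,::-1].copy()
cv2.imwrite("pics/raw_wrist1.png",im);np.savez("w1.npz",**c,tcp=o["tool_pos"],rot=o["eef_rot"])
x,y,w=S;th=1.188
f=2;im=cv2.resize(im,None,fx=f,fy=f,interpolation=cv2.INTER_CUBIC)
C=.105*np.c_[np.cos(a),np.sin(a),0*a]+[.115,0,.006]
for L in(W(x,y,w,cov(th,C)),W(x,y,w,cov(th,[[.22,.035,.006],[.265,.035,.006],[.265,-.035,.006],[.22,-.035,.006]])),W(x,y,w,cov(th,[[.187,0,.05],[.079,.0624,.05],[.079,-.0624,.05]]))):
    cv2.polylines(im,[np.int32(wproj(L,c)*f)],False,(0,255,0),1)
q=wproj(o["tool_pos"],c)[0];print("tcp",q)
cv2.drawMarker(im,tuple(map(int,q*f)),(0,0,255),cv2.MARKER_CROSS,14,1)
im=cv2.convertScaleAbs(im,alpha=1.2)[190:690,250:850]
cv2.imwrite("pics/wov.png",im)
E
python3 wov.py
```

```text
tcp [260.4357 218.3554]
```

View pics/wov.png

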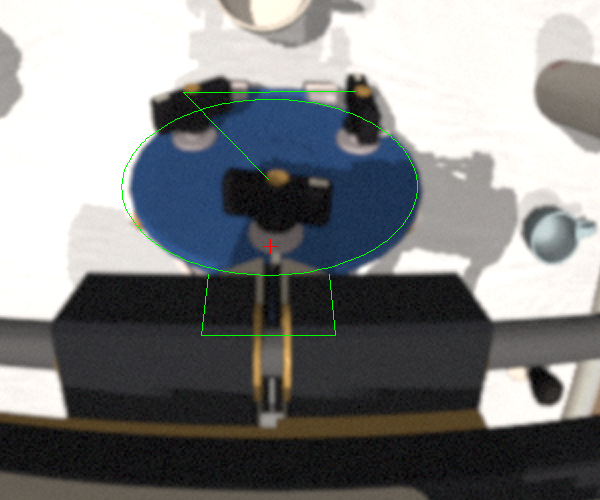

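The wrist view confirms the pot and knobs: the brass pins at (190,90), (362,92) and (277,178) match my model. All three cameras therefore put the real fingertips about 40 mm above the reported TCP. I'll test this by contact. At TCP z = 0.305 a true TCP would hit the tab, and a 40 mm shift would pass over it.

Request:
{"api": "step_arm", "payload": {
  "increments": [
    [[12, 40, 0, 0], [25, 80, 0, 0], [30, 103, 1, 0], [40, 103, 1, 0], [48, 103, 1, 0], [56, 103, 1, 0], [64, 103, 1, 0], [72, 103, 1, 0], [80, 103, 1, 0], [80, 103, 1, 0]]
  ]
}}

```text
t: 3.25
tool_pos: [0.6079, -0.0348, 0.3083]
eef_rot: [[-0.999, 0.0, 0.034], [-0.034, 0.001, -0.999], [-0.0, -1.0, -0.001]]
contact_force: [-0.0, -0.2, 0.3]
grip_width: 0.0003
```

```bash
python3 -c "
from h import *
inc([.655,-.031,.275],.038-np.pi/2)"
```

```text
p [ 0.6079 -0.0348  0.3083] j [-0.1837  0.4537  1.0396  0.0012  1.648   1.3527] F [-0.0464 -0.1628  0.3247] w 0.0003195740648072571 t 3.25
inc [-47.2091  33.3434  -2.1406] twist [np.float64(-0.0035455162064174837), np.float64(-0.0035455162064175205)]
```

Request:
{"api": "step_arm", "payload": {
  "increments": [
    [[-25, -5, 0, 0], [-47, 0, -2, 0], [-47, 33, -2, 0], [-40, 35, -2, 0], [-32, 35, -2, 0], [-24, 35, -2, 0], [-16, 35, -2, 0], [-8, 35, -2, 0], [0, 35, -2, 0], [4, 35, -2, 0]]
  ]
}}

```text
t: 4.25
tool_pos: [0.6032, -0.033, 0.274]
eef_rot: [[-0.999, 0.001, 0.034], [-0.034, 0.001, -0.999], [-0.001, -1.0, -0.001]]
contact_force: [2.5, 0.4, -0.4]
grip_width: 0.0004
```

Run:
```python
from h import *
inc([.6,-.031,.275],.038-np.pi/2)
im=env.get_image("side");cv2.imwrite("pics/raw_side2.png",im[:,:,::-1])
im2=env.get_image("scene")
f=lambda i:cv2.resize(i[:,:,::-1],None,fx=4,fy=4,interpolation=cv2.INTER_CUBIC)
cv2.imwrite("pics/push1.png",cv2.convertScaleAbs(np.hstack([f(im2[60:190,210:310]),f(im[50:180,200:300])]),alpha=1.4))
```

```text
p [ 0.6032 -0.033   0.274 ] j [-0.1821  0.4494  1.1367  0.0012  1.5543  1.3543] F [ 2.5134  0.3676 -0.3823] w 0.00039127775651383686 t 4.25
inc [ 3.108  -1.0347 -2.0755] twist [np.float64(-0.0036370655683199715), np.float64(-0.003637065568319997)]
```

View pics/push1.png

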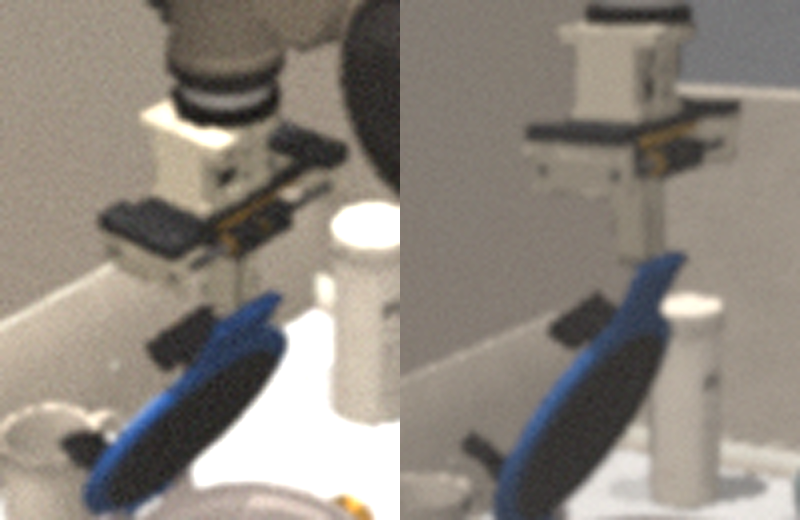

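Contact is confirmed: 2.5 N, the fingertip on the tab's outer face, and the tip about 38 mm behind the reported TCP. Next I generate the arc for shutting.

```bash
cat >> h.py <<'E'
def arc(ths,L=.038,u=.255):
    o=env.get_obs();R=o["eef_rot"];rows=[]
    for th in ths:
        c=cov(th,[u,0,.006])[0]+[.0095,0,0]
        p=W(*S,c)[0]-[0,0,L];rows.append(np.round(R.T@(p-o["tool_pos"])*1e3).astype(int).tolist()+[0])
    print(rows)
E
python3 -c "
from h import *
arc(np.linspace(1.06,.56,10))"
```

```text
[[11, 5, -1, 0], [23, 12, -1, 0], [35, 20, -1, 0], [46, 28, -1, 0], [57, 37, -1, 0], [68, 47, -1, 0], [78, 57, 0, 0], [87, 68, 0, 0], [96, 79, 0, 0], [104, 90, 0, 0]]
```

Request:
{"api": "step_arm", "payload": {
  "increments": [
    [[11, 5, -1, 0], [23, 12, -1, 0], [35, 20, -1, 0], [46, 28, -1, 0], [57, 37, -1, 0], [68, 47, -1, 0], [78, 57, 0, 0], [87, 68, 0, 0], [96, 79, 0, 0], [104, 90, 0, 0]]
  ]
}}

```text
t: 5.35
tool_pos: [0.499, -0.0364, 0.1835]
eef_rot: [[-0.999, 0.001, 0.034], [-0.034, 0.001, -0.999], [-0.001, -1.0, -0.001]]
contact_force: [0.8, 0.3, 0.7]
grip_width: 0.0009
```

```bash
python3 -c "
from h import *
inc([0,0,0])
arc(np.linspace(.5,.05,10))"
```

```text
p [ 0.499  -0.0364  0.1835] j [-0.227   0.3041  1.6048  0.0012  1.2322  1.3091] F [0.7592 0.2593 0.6712] w 0.0009055078098259972 t 5.35
inc [497.623  183.1889 -53.3616] twist 0
[[8, 13, 0, 0], [14, 24, 0, 0], [20, 36, 0, 0], [24, 47, 0, 0], [29, 59, 0, 0], [33, 72, 0, 0], [36, 84, 0, 0], [38, 96, 0, 0], [40, 109, 0, 0], [41, 122, 0, 0]]
```

Request:
{"api": "step_arm", "payload": {
  "increments": [
    [[8, 13, 0, 0], [14, 24, 0, 0], [20, 36, 0, 0], [24, 47, 0, 0], [29, 59, 0, 0], [33, 72, 0, 0], [36, 84, 0, 0], [38, 96, 0, 0], [40, 109, 0, 0], [41, 122, 0, 0]]
  ]
}}

```text
t: 6.35
tool_pos: [0.458, -0.0378, 0.0611]
eef_rot: [[-0.999, 0.0, 0.034], [-0.034, 0.001, -0.999], [-0.0, -1.0, -0.001]]
contact_force: [0.4, -0.4, 0.4]
grip_width: 0.0009
```

Request:
{"api": "step_arm", "payload": {
  "increments": [
    [[0, 4, 0, 0], [0, 8, 0, 0], [0, 12, 0, 0], [0, 14, 0, 0], [0, 16, 0, 0], [0, 16, 0, 0]]
  ]
}}

```text
t: 6.95
tool_pos: [0.4585, -0.0379, 0.0517]
eef_rot: [[-0.999, 0.004, 0.035], [-0.035, -0.001, -0.999], [-0.004, -1.0, 0.001]]
contact_force: [-23.2, 3.0, 70.9]
grip_width: 0.0005
```

Request:
{"api": "step_arm", "payload": {
  "increments": [
    [[0, -6, 0, 0], [0, -10, 0, 0], [0, -30, 0, 0], [0, -70, 0, 0], [0, -120, 0, 0], [0, -160, 0, 0], [0, -200, 0, 0], [0, -200, 0, 0]]
  ]
}}

```text
t: 7.75
tool_pos: [0.4605, -0.0384, 0.2569]
eef_rot: [[-0.999, 0.014, 0.035], [-0.035, -0.003, -0.999], [-0.014, -1.0, 0.004]]
contact_force: [0.4, 0.5, 0.2]
grip_width: 0.0005
```

```bash
cat > look.py <<'E'
from h import *
import sys
c=env.camera_params("wrist");o=env.get_obs();im=env.get_image("wrist")[:,:,::-1].copy()
cv2.imwrite(f"pics/raw_wrist_{sys.argv[1]}.png",im);np.savez(f"w_{sys.argv[1]}.npz",**c,tcp=o["tool_pos"],rot=o["eef_rot"])
print(o["tool_pos"],o["contact_force"],o["t"])
# top-down rectified view in the strainer frame at z=.131 (bar tops): 2.5 px/mm, x up, y left
k=2.2;n=520
v,u=np.mgrid[:n,:n];X=W(*S,np.c_[((n/2-v)/k/1e3).ravel(),((n/2-u)/k/1e3).ravel(),np.full(n*n,.131)])
m=wproj(X,c).astype(np.float32).reshape(n,n,2)
r=cv2.remap(im,m,None,cv2.INTER_CUBIC);r=cv2.convertScaleAbs(r,alpha=1.3)
for p in((-.072,0),(.036,.0624),(.036,-.0624)):cv2.drawMarker(r,(int(n/2-p[1]*1e3*k),int(n/2-p[0]*1e3*k)),(0,0,255),cv2.MARKER_CROSS,12,1)
s=cv2.resize(env.get_image("side")[130:250,200:320,::-1],(280,280))
cv2.imwrite(f"pics/top_{sys.argv[1]}.png",np.hstack([r,cv2.copyMakeBorder(s,0,n-280,0,0,0)]))
E
python3 look.py a
```

```text
[ 0.4605 -0.0384  0.2569] [0.4441 0.4591 0.2352] 7.75
```

View pics/top_a.png

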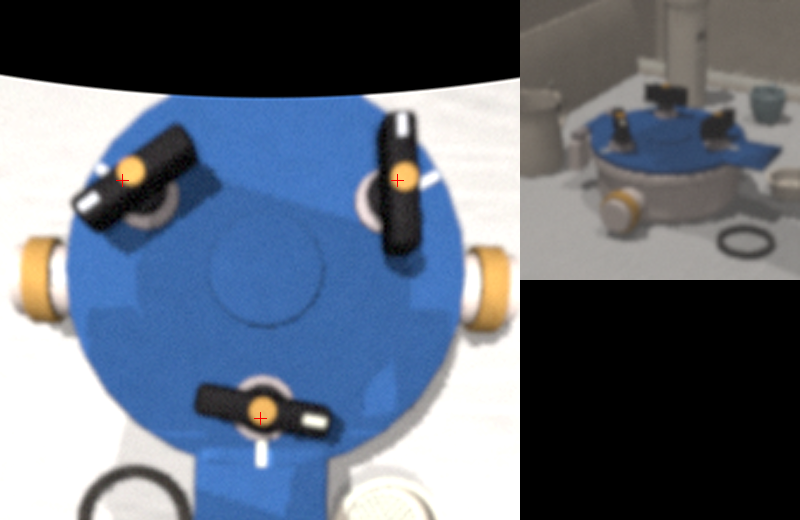

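The cover is shut. In the rectified top view the brass pins are at (262,411) front, (131,171) left and (405,176) right. The bars' white ends need about 1.41, 1.17 and 1.05 rad clockwise. The stop at tab contact gives a fingertip offset of about 35 mm. Front knob first.

```bash
python3 -c "
from h import *
inc([.518,-.036,.16],-.122); inc([.518,-.036,.067],-.122)"
```

```text
p [ 0.4579 -0.0378  0.2519] j [-0.2498  0.173   1.5868  0.0004  1.3765  1.2856] F [ 0.6449 -0.4705 -0.5966] w 0.0006331406929212263 t 7.85
inc [-59.6137  92.2506   0.2077] twist [np.float64(-1.4134350829083007), np.float64(-1.4134350829083007)]
p [ 0.4579 -0.0378  0.2519] j [-0.2498  0.173   1.5868  0.0004  1.3765  1.2856] F [ 0.6449 -0.4705 -0.5966] w 0.0006331406929212263 t 7.85
inc [-59.1394 185.2494   0.1087] twist [np.float64(-1.4134350829083007), np.float64(-1.4134350829083007)]
```

Request:
{"api": "step_arm", "payload": {
  "increments": [
    [[-15, 20, 0, -0.15], [-30, 40, 0, -0.3], [-45, 60, 0, -0.45], [-59, 80, 0, -0.6], [-59, 92, 0, -0.75], [-59, 92, 0, -0.9], [-59, 92, 0, -1.05], [-59, 92, 0, -1.2], [-59, 92, 0, -1.33], [-59, 92, 0, -1.41]]
  ],
  "jaw": 55
}}

```text
t: 8.85
tool_pos: [0.5161, -0.0355, 0.158]
eef_rot: [[-0.12, 0.001, 0.993], [-0.993, 0.0, -0.12], [-0.0, -1.0, 0.001]]
contact_force: [0.2, -0.1, -0.3]
grip_width: 0.0503
```

```bash
python3 -c "
from h import *
inc([.518,-.036,.067],-.122)"
```

```text
p [ 0.5161 -0.0355  0.158 ] j [-0.2172  0.358   1.6001  0.0003  1.1826 -0.0966] F [ 0.2415 -0.0767 -0.327 ] w 0.05027119044383621 t 8.85
inc [ 0.2357 90.9787  1.9069] twist [np.float64(0.0013104630838362897), np.float64(0.0013104630838363107)]
```

Request:
{"api": "step_arm", "payload": {
  "increments": [
    [[0, 20, 2, 0], [0, 40, 2, 0], [0, 55, 2, 0], [0, 67, 2, 0], [0, 76, 2, 0], [0, 84, 2, 0], [0, 91, 2, 0], [0, 91, 2, 0]]
  ]
}}

```text
t: 9.65
tool_pos: [0.5176, -0.0357, 0.0662]
eef_rot: [[-0.12, -0.001, 0.993], [-0.993, 0.0, -0.12], [-0.0, -1.0, -0.001]]
contact_force: [-0.2, 0.6, 1.1]
grip_width: 0.0502
```

Request:
{"api": "step_arm", "payload": {
  "increments": [
    [[0, 0, 0, 0], [0, 0, 0, 0], [0, 0, 0, 0], [0, 0, 0, 0], [0, 0, 0, 0], [0, 0, 0, 0]]
  ],
  "jaw": 0
}}

```text
t: 10.25
tool_pos: [0.521, -0.0361, 0.067]
eef_rot: [[-0.121, 0.007, 0.993], [-0.993, -0.001, -0.121], [-0.0, -1.0, 0.007]]
contact_force: [8.9, -0.5, -4.8]
grip_width: 0.0235
```

Request:
{"api": "step_arm", "payload": {
  "increments": [
    [[0, 0, 1, 0], [0, 0, 2, 0], [0, 0, 2, 0], [0, 0, 2, 0]]
  ]
}}

```text
t: 10.65
tool_pos: [0.5212, -0.0362, 0.0668]
eef_rot: [[-0.121, 0.003, 0.993], [-0.993, -0.0, -0.121], [-0.0, -1.0, 0.003]]
contact_force: [-4.5, 0.7, 1.1]
grip_width: 0.0237
```

The jaws stopped at 23.7 mm instead of 16 mm, so the tips may be on the hub under the bar. I'll open, raise 9 mm and close again.

Request:
{"api": "step_arm", "payload": {
  "increments": [
    [[0, 0, 0, 0], [0, 0, 0, 0], [0, -5, 0, 0], [0, -9, 0, 0], [0, -9, 0, 0]]
  ],
  "jaw": 45
}}

```text
t: 11.15
tool_pos: [0.522, -0.0363, 0.0767]
eef_rot: [[-0.121, 0.005, 0.993], [-0.993, -0.001, -0.121], [0.0, -1.0, 0.005]]
contact_force: [0.4, 0.4, -0.4]
grip_width: 0.0414
```

Request:
{"api": "step_arm", "payload": {
  "increments": [
    [[0, 0, 0, 0], [0, 0, 0, 0], [0, 0, 0, 0], [0, 0, 0, 0], [0, 0, 0, 0], [0, 0, 0, 0]]
  ],
  "jaw": 0
}}

```text
t: 11.75
tool_pos: [0.5212, -0.0362, 0.0766]
eef_rot: [[-0.121, 0.003, 0.993], [-0.993, -0.0, -0.121], [-0.0, -1.0, 0.004]]
contact_force: [-4.2, 0.8, 2.1]
grip_width: 0.0156
```

The width is now 15.6 mm, so the bar is gripped. Turning clockwise.

Request:
{"api": "step_arm", "payload": {
  "increments": [
    [[0, 0, 0, 0.13], [0, 0, 0, 0.26], [0, 0, 0, 0.39], [0, 0, 0, 0.52], [0, 0, 0, 0.65], [0, 0, 0, 0.78], [0, 0, 0, 0.91], [0, 0, 0, 1.04], [0, 0, 0, 1.16], [0, 0, 0, 1.26]]
  ]
}}

```text
t: 12.75
tool_pos: [0.5212, -0.0364, 0.0766]
eef_rot: [[-0.983, 0.003, 0.185], [-0.185, -0.001, -0.983], [-0.003, -1.0, 0.001]]
contact_force: [-2.6, -0.5, 2.4]
grip_width: 0.0158
```

```bash
python3 -c "
from h import *
o=env.get_obs();R=o['eef_rot'];print(o['tool_pos'],np.arctan2(R[1,2],R[0,2]),o['contact_force'],o['ft_torque'],o['grip_width'],o['t'])"
```

```text
[ 0.5212 -0.0364  0.0766] -1.3849891285438356 [-2.587  -0.5007  2.4078] [-0.1221  0.4291  0.1037] 0.015766312566268176 12.75
```

Request:
{"api": "step_arm", "payload": {
  "increments": [
    [[0, 0, 0, 0.06], [0, 0, 0, 0.12], [0, 0, 0, 0.17], [0, 0, 0, 0.2], [0, 0, 0, 0.2]]
  ]
}}

```text
t: 13.25
tool_pos: [0.5214, -0.0364, 0.0766]
eef_rot: [[-1.0, 0.004, -0.013], [0.013, -0.001, -1.0], [-0.004, -1.0, 0.001]]
contact_force: [-0.8, 0.4, 1.4]
grip_width: 0.016
```

```bash
cat > st.py <<'E'
from h import *
o=env.get_obs();R=o['eef_rot'];print(o['tool_pos'],np.arctan2(R[1,2],R[0,2]),o['contact_force'],o['ft_torque'],o['grip_width'],o['t'])
E
python3 st.py
```

```text
[ 0.5214 -0.0364  0.0766] -1.5838489458272516 [-0.7623  0.4454  1.3607] [0.0305 0.2871 0.7501] 0.0159933954935054 13.25
```

Request:
{"api": "step_arm", "payload": {
  "increments": [
    [[0, 0, 0, 0.04], [0, 0, 0, 0.08], [0, 0, 0, 0.1], [0, 0, 0, 0.1]]
  ]
}}

```text
t: 13.65
tool_pos: [0.5217, -0.0364, 0.0767]
eef_rot: [[-0.994, 0.004, -0.111], [0.111, -0.001, -0.994], [-0.005, -1.0, 0.001]]
contact_force: [0.7, 0.0, 0.4]
grip_width: 0.017
```

```bash
python3 st.py
```

```text
[ 0.5217 -0.0364  0.0767] -1.6824290343705421 [0.6512 0.0005 0.3616] [0.1402 0.0379 0.8813] 0.01698859615804294 13.65
```

Grip opened from 16 to 17 mm while the torque rose to 0.9 N m, which means the pads are slipping on a stopped bar: the front knob is tight. Release and go to the right knob.

Request:
{"api": "step_arm", "payload": {
  "increments": [
    [[0, 0, 0, 0], [0, 0, 0, 0], [0, 0, 0, 0], [0, -15, 0, 0], [0, -45, 0, 0], [0, -85, 0, 0], [0, -85, 0, 0]]
  ],
  "jaw": 50
}}

```text
t: 14.35
tool_pos: [0.5245, -0.0369, 0.1668]
eef_rot: [[-0.994, 0.014, -0.112], [0.112, -0.003, -0.994], [-0.015, -1.0, 0.002]]
contact_force: [-0.4, -0.4, 0.7]
grip_width: 0.0458
```

```bash
python3 st.py; python3 -c "
from h import *
inc([.629,-.0966,.16],-1.54)"
```

```text
[ 0.5245 -0.0369  0.1668] -1.6826957479932814 [-0.4259 -0.4387  0.6636] [ 0.0116 -0.0089 -0.0074] 0.04578036716922237 14.35
p [ 0.5245 -0.0369  0.1668] j [-0.2159  0.3563  1.5768 -0.0002  1.1939  1.4668] F [-0.4259 -0.4387  0.6636] w 0.04578036716922237 t 14.35
inc [-110.4177    8.4438   47.633 ] twist [np.float64(-0.14265628841105132), np.float64(-0.14265628841105116)]
```

Request:
{"api": "step_arm", "payload": {
  "increments": [
    [[-37, 8, 16, -0.07], [-74, 8, 32, -0.14], [-110, 8, 48, -0.14], [-110, 8, 48, -0.14], [-110, 8, 48, -0.14]]
  ]
}}

```text
t: 14.85
tool_pos: [0.6282, -0.0972, 0.1589]
eef_rot: [[-1.0, 0.012, 0.027], [-0.027, -0.003, -1.0], [-0.012, -1.0, 0.003]]
contact_force: [-0.7, 1.8, 0.2]
grip_width: 0.0457
```

```bash
python3 look.py b; python3 -c "
from h import *
inc([.629,-.0966,.0766],-1.54)"
```

```text
[ 0.6282 -0.0972  0.1589] [-0.7201  1.759   0.1517] 14.85
p [ 0.6276 -0.0964  0.16  ] j [-0.2734  0.5611  1.2597  0.0009  1.3076  1.269 ] F [-0.1402 -0.4592  0.233 ] w 0.04580178852088033 t 14.95
inc [-0.3028 83.3778  0.0267] twist [np.float64(-0.002622003993435221), np.float64(-0.0026220039934350403)]
```

View pics/top_b.png

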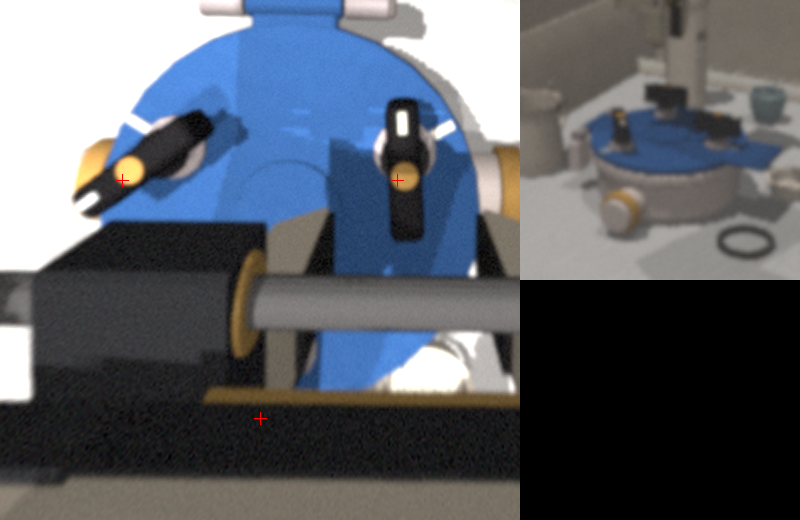

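The right and left knobs are unchanged and the cover is shut. The right pin at (405,177) gives world (0.629, -0.097), as planned. Descend and grip.

Request:
{"api": "step_arm", "payload": {
  "increments": [
    [[0, 20, 0, 0], [0, 40, 0, 0], [0, 55, 0, 0], [0, 67, 0, 0], [0, 76, 0, 0], [0, 83, 0, 0], [0, 83, 0, 0]]
  ]
}}

```text
t: 15.65
tool_pos: [0.6282, -0.0964, 0.0763]
eef_rot: [[-1.0, 0.012, 0.028], [-0.028, -0.002, -1.0], [-0.012, -1.0, 0.003]]
contact_force: [0.2, 0.2, 0.5]
grip_width: 0.0462
```

Request:
{"api": "step_arm", "payload": {
  "increments": [
    [[0, 0, 0, 0], [0, 0, 0, 0], [0, 0, 0, 0], [0, 0, 0, 0], [0, 0, 0, 0], [0, 0, 0, 0], [0, 0, 0, 0]]
  ],
  "jaw": 0
}}

```text
t: 16.35
tool_pos: [0.6284, -0.0969, 0.0767]
eef_rot: [[-1.0, 0.012, 0.028], [-0.028, -0.003, -1.0], [-0.012, -1.0, 0.004]]
contact_force: [-1.0, -3.5, 2.3]
grip_width: 0.0161
```

Gripped at 16.1 mm. Turning.

Request:
{"api": "step_arm", "payload": {
  "increments": [
    [[0, 0, 0, 0.13], [0, 0, 0, 0.26], [0, 0, 0, 0.39], [0, 0, 0, 0.52], [0, 0, 0, 0.65], [0, 0, 0, 0.78], [0, 0, 0, 0.9], [0, 0, 0, 1.0], [0, 0, 0, 1.0]]
  ]
}}

```text
t: 17.25
tool_pos: [0.6293, -0.0953, 0.0767]
eef_rot: [[-0.562, 0.014, -0.827], [0.827, -0.001, -0.562], [-0.009, -1.0, -0.011]]
contact_force: [4.0, 3.5, 0.0]
grip_width: 0.0158
```

```bash
python3 st.py
```

```text
[ 0.6293 -0.0953  0.0767] -2.545005487568062 [3.9726 3.4942 0.0172] [ 0.5403 -0.5126  0.1108] 0.015799066957427367 17.25
```

Request:
{"api": "step_arm", "payload": {
  "increments": [
    [[0, 0, 0, 0.04], [0, 0, 0, 0.08], [0, 0, 0, 0.12], [0, 0, 0, 0.15], [0, 0, 0, 0.15]]
  ]
}}

```text
t: 17.75
tool_pos: [0.6295, -0.095, 0.0767]
eef_rot: [[-0.433, 0.015, -0.901], [0.902, -0.001, -0.433], [-0.007, -1.0, -0.013]]
contact_force: [1.3, -0.3, 0.5]
grip_width: 0.0163
```

```bash
python3 st.py
```

```text
[ 0.6295 -0.095   0.0767] -2.6941613467505876 [ 1.2682 -0.334   0.4589] [-0.0153 -0.1759  0.8397] 0.016316812666133877 17.75
```

Request:
{"api": "step_arm", "payload": {
  "increments": [
    [[0, 0, 0, 0.04], [0, 0, 0, 0.07], [0, 0, 0, 0.07]]
  ]
}}

```text
t: 18.05
tool_pos: [0.6293, -0.0945, 0.0767]
eef_rot: [[-0.369, 0.014, -0.929], [0.929, -0.001, -0.369], [-0.006, -1.0, -0.013]]
contact_force: [-0.3, 0.6, 2.0]
grip_width: 0.0175
```

```bash
python3 st.py
```

```text
[ 0.6293 -0.0945  0.0767] -2.7636956086771285 [-0.3151  0.5769  1.9809] [0.2262 0.1377 0.8852] 0.017533689112683038 18.05
```

Request:
{"api": "step_arm", "payload": {
  "increments": [
    [[0, 0, 0, 0], [0, 0, 0, 0], [0, 0, 0, 0], [0, -15, 0, 0], [0, -45, 0, 0], [0, -85, 0, 0], [0, -85, 0, 0]]
  ],
  "jaw": 50
}}

```text
t: 18.75
tool_pos: [0.6312, -0.0954, 0.1678]
eef_rot: [[-0.368, 0.024, -0.929], [0.93, -0.003, -0.369], [-0.012, -1.0, -0.022]]
contact_force: [-0.3, 0.8, -0.6]
grip_width: 0.0461
```

```bash
python3 -c "
from h import *
inc([.627,.027,.16],np.deg2rad(39.5))"
```

```text
p [ 0.6312 -0.0954  0.1678] j [-0.2718  0.5542  1.25    0.0034  1.3129  2.4914] F [-0.2561  0.8194 -0.6203] w 0.04611241346860756 t 18.75
inc [115.385    7.3053 -41.0844] twist [np.float64(2.829567173677508), np.float64(2.829567173677508)]
```

The right knob is at its stop too: 0.89 N m, with the pads slipping. For the left knob the tool must unwind by about -3.45 rad to stay in joint 6's range.

Request:
{"api": "step_arm", "payload": {
  "increments": [
    [[25, 0, -10, -0.14], [50, 0, -20, -0.28], [80, 0, -30, -0.42], [115, 0, -41, -0.56], [115, 0, -41, -0.7], [115, 0, -41, -0.84], [115, 0, -41, -0.98], [115, 0, -41, -1.12], [115, 0, -41, -1.26], [115, 0, -41, -1.4]]
  ]
}}

```text
t: 19.75
tool_pos: [0.6267, 0.0266, 0.1667]
eef_rot: [[-0.977, 0.024, 0.21], [-0.211, -0.003, -0.978], [-0.023, -1.0, 0.008]]
contact_force: [-0.1, 0.4, 0.4]
grip_width: 0.0458
```

Request:
{"api": "step_arm", "payload": {
  "increments": [
    [[0, 0, 0, -0.14], [0, 0, 0, -0.28], [0, 0, 0, -0.42], [0, 0, 0, -0.56], [0, 0, 0, -0.7], [0, 0, 0, -0.84], [0, 0, 0, -0.98], [0, 0, 0, -1.12], [0, 0, 0, -1.26], [0, 0, 0, -1.4]]
  ]
}}

```text
t: 20.75
tool_pos: [0.6264, 0.0265, 0.1661]
eef_rot: [[0.047, 0.023, 0.999], [-0.999, -0.003, 0.047], [0.004, -1.0, 0.023]]
contact_force: [-0.2, -0.4, 1.1]
grip_width: 0.046
```

```bash
python3 -c "
from h import *
inc([.627,.027,.16],np.deg2rad(39))"
```

```text
p [0.6264 0.0265 0.1661] j [-0.0792  0.5353  1.2877 -0.0012  1.2954 -0.1256] F [-0.2414 -0.4321  1.06  ] w 0.04601679885795876 t 20.75
inc [-0.4518  6.0713  0.4336] twist [np.float64(-0.6341119289886175), np.float64(-0.6341119289886175)]
```

Request:
{"api": "step_arm", "payload": {
  "increments": [
    [[0, 0, 0, -0.14], [0, 0, 0, -0.28], [0, 0, 0, -0.42], [0, 6, 0, -0.56], [0, 25, 0, -0.63], [0, 45, 0, -0.63], [0, 62, 0, -0.63], [0, 76, 0, -0.63], [0, 89, 0, -0.63], [0, 89, 0, -0.63]]
  ]
}}

```text
t: 21.75
tool_pos: [0.6273, 0.0263, 0.0749]
eef_rot: [[0.626, 0.019, 0.78], [-0.78, -0.003, 0.626], [0.014, -1.0, 0.013]]
contact_force: [-0.4, -0.3, 0.0]
grip_width: 0.046
```

Request:
{"api": "step_arm", "payload": {
  "increments": [
    [[0, 0, 0, 0], [0, 0, 0, 0], [0, 0, 0, 0], [0, 0, 0, 0], [0, 0, 0, 0], [0, 0, 0, 0], [0, 0, 0, 0]]
  ],
  "jaw": 0
}}

```text
t: 22.45
tool_pos: [0.629, 0.0273, 0.0757]
eef_rot: [[0.626, 0.023, 0.78], [-0.78, -0.002, 0.626], [0.016, -1.0, 0.017]]
contact_force: [5.0, 4.5, -1.5]
grip_width: 0.0157
```

```bash
python3 st.py
```

```text
[0.629  0.0273 0.0757] 0.6766984422173481 [ 5.0456  4.5474 -1.5182] [ 0.492  -0.742  -0.0505] 0.015667835781218734 22.45
```

Request:
{"api": "step_arm", "payload": {
  "increments": [
    [[0, 0, 0, 0.13], [0, 0, 0, 0.26], [0, 0, 0, 0.39], [0, 0, 0, 0.52], [0, 0, 0, 0.65], [0, 0, 0, 0.78], [0, 0, 0, 0.91], [0, 0, 0, 1.04], [0, 0, 0, 1.14], [0, 0, 0, 1.2]]
  ]
}}

```text
t: 23.45
tool_pos: [0.6284, 0.0273, 0.0757]
eef_rot: [[-0.502, 0.022, 0.864], [-0.865, -0.002, -0.502], [-0.01, -1.0, 0.02]]
contact_force: [0.2, 0.2, -0.6]
grip_width: 0.016
```

Request:
{"api": "step_arm", "payload": {
  "increments": [
    [[0, 0, 0, 0.04], [0, 0, 0, 0.08], [0, 0, 0, 0.12], [0, 0, 0, 0.15], [0, 0, 0, 0.15]]
  ]
}}

```text
t: 23.95
tool_pos: [0.6285, 0.0274, 0.0758]
eef_rot: [[-0.625, 0.022, 0.78], [-0.78, -0.002, -0.625], [-0.012, -1.0, 0.019]]
contact_force: [0.8, 0.2, -1.4]
grip_width: 0.018
```

```bash
python3 st.py
```

```text
[0.6285 0.0274 0.0758] -0.6756237469739507 [ 0.8344  0.1603 -1.3955] [-0.088  -0.022   1.0657] 0.01795112526923401 23.95
```

The left knob is at its stop (1.07 N m, pads slipping). Release, rise, back off and take the last look.

Request:
{"api": "step_arm", "payload": {
  "increments": [
    [[0, 0, 0, 0], [0, 0, 0, 0], [0, 0, 0, 0], [0, -15, 0, 0], [0, -45, 0, 0], [0, -90, 0, 0], [0, -140, 0, 0], [0, -180, 0, 0], [0, -180, 0, 0]]
  ],
  "jaw": 50
}}

```text
t: 24.85
tool_pos: [0.6271, 0.0275, 0.2632]
eef_rot: [[-0.625, 0.035, 0.78], [-0.78, -0.003, -0.626], [-0.02, -0.999, 0.029]]
contact_force: [-0.4, 0.8, 0.2]
grip_width: 0.0456
```

```bash
python3 -c "
from h import *
inc([.42,.0,.27],-1.54)"
```

```text
p [0.6271 0.0275 0.2632] j [-0.0781  0.4769  1.1216  0.      1.5076  0.5977] F [-0.4014  0.7889  0.2295] w 0.045601137943585834 t 24.85
inc [ 150.8267  -13.9999 -144.0261] twist [np.float64(0.8642368644065763), np.float64(0.8642368644065765)]
```

Request:
{"api": "step_arm", "payload": {
  "increments": [
    [[25, -14, -24, 0.14], [50, -14, -48, 0.28], [75, -14, -72, 0.42], [100, -14, -96, 0.56], [125, -14, -120, 0.7], [150, -14, -144, 0.86], [150, -14, -144, 0.86], [150, -14, -144, 0.86]]
  ]
}}

```text
t: 25.65
tool_pos: [0.4205, 0.0006, 0.2702]
eef_rot: [[-0.999, 0.036, 0.035], [-0.036, -0.003, -0.999], [-0.036, -0.999, 0.004]]
contact_force: [1.4, -0.2, -0.4]
grip_width: 0.046
```

```bash
python3 look.py c
```

```text
[0.4205 0.0006 0.2702] [ 1.4321 -0.1679 -0.4082] 25.65
```

View pics/top_c.png

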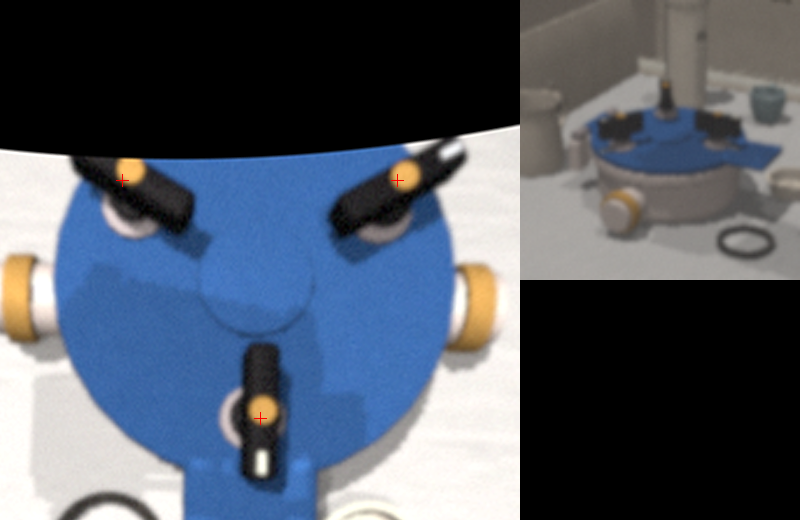

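All three bars point radially, over their marks: front at (262,410), right at (400,185), left at (132,190). The cover is shut and the bystanders in view have not moved. Handing in.

```bash
python3 -c "
from cell import env
print(env.job_done())"
```

```text
the job is handed in; nothing more can be done
None
```

I shut the cover with the closed fingertips on the tab, at about 0.5 rad/s. I then tightened the front knob, the right one and the left one, each clockwise to its stop. The job was handed in at about 26 s, and it reports no verdict.

**Last checks**
- **Knobs:** at each stop the torque rose to 0.9–1.1 N m and the pads began to slip on the bar. The final picture shows all three bars pointing radially, in line with their marks. I had no direct reading of the joint angles.
- **Cover and clearance:** the cover is shut, and the gripper is clear of everything with no contact force (about 1 N, which is noise).
- **Bystanders:** the ones visible in the last picture look unmoved. The portafilter, spray bottle and tamper were outside that view, but the arm did not go near them.

**What disagreed**
- **Fingertip position:** all three cameras, and later contact with the tab, put the real fingertips about 35 mm behind the reported TCP. I corrected for this.
- **First grip on the front knob:** the jaws closed on the hub under the bar, at 23.7 mm wide. I opened them, rose 9 mm and regripped at 16 mm.
- **Force when shutting:** the final press on the tab peaked at about 75 N on the wrist. That is under the 120 N limit but more than was needed.

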